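Index the stone carousel to its next station and clamp it

TASK

The round index table was left between two stations: push it counter-clockwise (seen from above) by its upright pegs until the spring plunger drops into the next notch, then lean on the peg for half a second with about 15 N, and never with 25 N, so that the play is taken up against the plunger. Then swing the clamp lever all the way over to its stop to lock the table, let go of everything, and leave the other things on the bench where they are.

Things in the scene. Friction and masses are not known exactly. Their poses are not given: they have to be found in the camera images.
- base: Fixed index fixture: dark steel plate 330 x 420 x 12 mm, spanning x -150..180, y -270..150 mm in its frame. Origin: on the bench plane, on the vertical axis of the round index table; z up. The spring plunger's grey block (44 mm wide, 75 mm high) stands outside the table's rim on the +x side, 141 to 175 mm from the axis. The clamp lever pivots at x 0, y -200 mm.
- table_centre (a point): Centre of the round aluminium index table's top face, 60 mm above the bench, table 240 mm across, 20 mm thick. Six upright steel push pegs, 14 mm across, stand 98 mm from the axis, tops 104 mm above the bench. Between the pegs, 56 mm from the axis, lie six oval stones (34 mm across, tops 76 mm above the bench); a hub 22 mm in radius is 70 mm high.
- table_top (a joint): Turn of the table about the base's z, rad, growing counter-clockwise seen from above. At value J the pegs stand in the base frame at J + 30, 90, 150 ... degrees, six 12.5 mm rim notches at J + 0, 60, 120 ... degrees. Starts from -0.70 to -0.28, between two stations. The next notch meets the plunger near J = 0, but the hand-clamped block is up to 0.07 rad off either way: find the seat by feel.
- peg (a point): Top centre of one push peg (the one at J + 30 degrees). About 3 N on any peg turns the table; friction holds it where it is left. Once the plunger is in the notch it stops the table dead after 1 to 2 mm of play and the force rises steeply. 15 N on a peg along the turn loads the plunger with some 10 N. Near the seat keep under 30 mm/s. A plunger load over 20 N (25 N on a peg) damages it; under 6 N leaves play.
- plunger (a joint): Travel of the round-nosed spring plunger (11 mm thick, black tail knob behind the block) towards the table's axis, m: about 0.002 while it rides on the rim, 0.012 when fully dropped into a notch. Its own spring (about 5 N) moves it; it needs no handling.
- lever (a joint): Turn of the clamp lever about its upright pivot, rad. 0 (open): it points along the base's -x; grows counter-clockwise seen from above, so the grip swings outward, away from the table, towards the base's -y; 1.2 is its stop (clamped). It starts between 0 and 0.2, stays where it is left and takes about 3 N at the grip.
- lever_grip (a point): Centre of the top of the clamp lever's upright black grip, 18 mm across, 75 mm from the pivot; the grip reaches from 36 to 84 mm above the bench. The flat arm, 14 mm wide, has its top 44 mm above the bench.
- slab: Bystander: rough stone block, 70 x 50 x 28 mm. Origin at its underside.
- wedge: Bystander: small wooden block, 50 x 28 x 22 mm. Origin at its underside.
- chisel: Bystander: chisel with a round wooden handle, 210 mm long, lying.
- brush: Bystander: hand brush, lying.
- tub: Bystander: open white plastic tub, 84 mm across, 75 mm high. Origin at its underside.
- jar: Bystander: amber glass jar, 56 mm across, 70 mm high. Origin at its underside.
- pebble: Bystander: loose oval stone, 38 mm across, 16 mm high, lying on the base plate beyond the clamp lever. Origin at its underside.

How it is judged (in metres and radians):
On the way, in this order (a step that is already met when the one before it is completed fails the run):
1. the plunger has dropped into the next notch and the table is pressed against it (plunger load over 6 N for 0.4 s) (value of joint table_top between -0.13 and 0.13 rad and value of joint plunger above 0.009 m and contact force between table_top and plunger above 6 N), for 0.4 s.
2. the clamp lever is swung over (value of joint table_top between -0.13 and 0.13 rad and value of joint plunger above 0.009 m and value of joint lever above 1.1 rad), for 0.1 s.
At the end, for the whole second after the job is handed in: The plunger is in the next notch (travel over 9 mm) with the table within 0.13 rad of joint value 0, the clamp lever is over (above 1.1 of 1.2 rad), and both are at rest (all of step 2 and velocity of joint table_top between -0.02 and 0.02 rad/s and velocity of joint lever between -0.05 and 0.05 rad/s); the robot touches nothing.
It fails at once if the plunger is overloaded: over 20 N between table and plunger (contact force between table_top and plunger above 20 N).
It fails at once if a bystander is shifted by more than 20 mm (distance of any of slab, wedge, chisel, brush, tub, jar, pebble from where it was at the start of the episode above 0.02 m).
It also fails if it takes over 61 s, if anything falls off the work surface, if the arm or the gripper's body presses on something with over 40 N, if the wrist force passes 120 N, or if a joint passes its speed limit or range.

ROBOT

A 6-joint arm with a two-finger parallel gripper is mounted at the origin on the work surface. World frame = base frame: x ahead of the robot, y to its left, z up, the work surface at z = 0. Lengths are in m, angles in degrees, forces in N, time in s.
With the tool pointing down it reaches from about 0.3 to 0.75 m from the base axis. Payload 8.5 kg.
Tool frame: the origin (TCP) lies on the centre line of the jaws, within the pads' length; the fingertips stand 17 mm ahead of it and the grasp point (between the pads) lies 2 mm behind it; z points along the fingers, y is the direction in which the jaws open and shut (so a half turn about z gives the same grasp; the last joint's range is limited). The gripper opens to 85 mm and grips with 20 to 120 N. Pads are 22 mm wide; open, the fingers measure 114 mm over their backs; the gripper's body (76 mm by 85 mm) begins 54 mm behind the grasp point. The pads swing forward as they close: fully open they stand 13 mm farther back than shut.
Start: joints at [-77.825, 21.807, 74.336, -0, 83.858, -12.336], TCP at [0.228, -0.5, 0.248] pointing down, gripper open.
Joint ranges: [-178.18, 178.18], [-50.72, 133.34], [12.68, 142.11], [-81.47, 261.47], [9.98, 163.14], [-165.26, 165.26]. Speed limits (degrees/s): [136.94, 136.94, 180, 180, 180, 180].

INTERFACE

Orientations are given as a 3x3 rotation matrix whose columns are the frame's x, y, z axes.
In Python, from rig import env, imaging, close_job gives the robot as it stands.
- The arm moves only by the tool step_arm, never from a script. Its argument "steps" is one flat list of numbers, 7 for each row, row after row: the opening, from 0 (shut) to 1 (fully open), then the shift along the tool's x, y, z as a fraction of full scale, then the turn, a rotation vector about the tool's x, y, z as a fraction of full scale. A call has 1 to 10 rows; each row is the pose to reach, as a shift and turn from the pose commanded when the call began, along the tool's axes at that moment; what a row does not reach only later rows make up. Full scale, the value 1, is 0.3 m for a shift and 45 degrees for a turn. A row lasts 1/10 s, in which the tool goes at most 50 mm and 8.59 degrees, less where a joint would pass 70% of its speed; a pose out of reach is approached as far as the arm can. A call with a number of a shift or a turn outside -1 to 1 is refused whole. A call with a gripper value outside its range is refused whole. The fingers move at their own pace and stop on an object; "grip_force" is the grip in N (left out, the last holds). Time passes only in rows, so rows that repeat a pose let the fingers close. It gives the time, the measured TCP pose, the force and the opening at its end, in the units of the state.
- env.observe(): the state, without advancing time (a new reading comes with each control period).
- imaging.get_image(name): name is "scene" or "top" or "wrist"; returns (picture, depth): 480x640x3 uint8, blue, green, red; 480x640 float32, m along the optical axis (not along the pixel's ray), 0 where there is no reading.
- imaging.get_calibration(name): a dict with "camera_matrix" (3x3 intrinsics, pixels), "world_from_camera" (4x4, takes a point from camera to world coordinates). Camera axes: x right, y down, z forward; pixel columns grow to the right and rows downward; lengths in m; the calibration is good to about 2 mm. A picture is of the moment at which its call begins: read the wrist's pose just before it. get_calibration takes no time and is no camera call; for the wrist camera it gives the pose at the moment of the call.
- close_job(): hands the job in, once; it reports no verdict.
Trained networks look in the newest picture that a camera, given by its name, has taken for a name from the list of things; names that differ only in an ending like _2 or _b are one class to them, and where a whole thing is asked for, a point or a joint stands for the part that bears it (a point fixed in the world has none). Each returns a list of dicts, best first, with "score" (0 to 1); they miss things now and then, are a little off and sometimes report something else, mostly with a low value. They report only what shows in the picture. A call takes as long as a camera call.
- imaging.spot_in(camera, target): "pixel" ([column, row] in pixels, amid what is visible of it).
- imaging.regions_of(camera, target): "mask" (480x640 bool, what is visible of it) and "pixel" ([column, row] in pixels, amid what is visible of it).
- imaging.pinpoint(camera, target): "pixel" ([column, row] in pixels: a listed point, or the origin of a listed thing).
The state is a dict: "time_s": time; "q": joint angles; "qvel": joint speeds; "joint_efforts": joint torques, N m; "position": TCP position; "tool_rot": TCP orientation; "ft_force": force on the tool from outside, world axes, zero at the start; "wrist_torque": the same for the moment, N m; "grip_width": finger opening in m.
Only numpy, scipy, OpenCV 4.12 (cv2) and the standard library are available. Lean on these libraries where they do the work, as an engineer would, in place of code of your own. Each camera call takes 0.05 s, during which the arm holds its last target.

## Working session

There is one attempt and no reset: what is moved stays moved. The work goes in short steps, Python scripts to look and compute and a tool call to move; the robot and the scene stay as the last step left them, time stands still between calls to the robot, and variables do not carry over. Pictures are saved under pics/ and viewed, and the job is handed in when it is done.

Besides the shell and the picture viewer there is one more tool, called after "Call:" as name(argument=value, ...) on one line, values as JSON. step_arm: Moves the arm, as the interface text tells. Shift numbers are shares of 0.3 m and turn numbers shares of 45 degrees, none past 1 either way. Its arguments: {"type":"object","properties":{"steps":{"type":"array","items":{"type":"number"}},"grip_force":{"type":"number"}},"required":["steps"]}

```bash
mkdir -p pics; ls
cat > h.py <<'E'
import numpy as np, cv2
from rig import env, imaging, close_job
def snap(n,f):
    im,d=imaging.get_image(n); cv2.imwrite('pics/'+f,im); np.save('pics/'+f+'.npy',d); return im,d
def ray(cal,px):
    K=np.array(cal['camera_matrix']);T=np.array(cal['world_from_camera'])
    v=T[:3,:3]@np.linalg.solve(K,[px[0],px[1],1]); return T[:3,3],v
def at_z(cal,px,z):
    o,v=ray(cal,px); return o+v*(z-o[2])/v[2]
def proj(cal,P):
    K=np.array(cal['camera_matrix']);T=np.array(cal['world_from_camera'])
    p=K@(T[:3,:3].T@(np.array(P)-T[:3,3])); return p[:2]/p[2]
E
python3 - <<'E'
from h import *
s=env.observe(); print({k:np.round(v,3).tolist() for k,v in s.items()})
for n in ['top','scene']:
    im,d=snap(n,n+'0.png'); cal=imaging.get_calibration(n); print(n,np.round(cal['world_from_camera'],3).tolist(),np.round(cal['camera_matrix'],1).tolist())
    for t,z in [('table_centre',.06),('peg',.104),('lever_grip',.084),('base',0)]:
        for r in imaging.pinpoint(n,t)[:3]: print(t,np.round(r['pixel'],1),round(r['score'],2),at_z(cal,r['pixel'],z).round(4))
E
```

```text
pics
{'time_s': 0.0, 'q': [-77.823, 21.842, 74.386, -0.001, 83.858, -12.336], 'qvel': [-0.023, -0.028, 0.068, -0.027, 0.023, 0.024], 'joint_efforts': [0.001, -44.846, -23.127, -0.0, 0.005, -0.0], 'position': [0.228, -0.5, 0.248], 'tool_rot': [[0.91, 0.415, -0.0], [0.415, -0.91, 0.001], [0.0, -0.001, -1.0]], 'ft_force': [-0.116, 0.208, 0.607], 'wrist_torque': [-0.017, -0.015, 0.064], 'grip_width': 0.085}
top [[0.012, -0.994, 0.108, 0.36], [-1.0, -0.012, -0.003, -0.013], [0.004, -0.108, -0.994, 1.534], [0.0, 0.0, 0.0, 1.0]] [[605.9, 0.0, 323.4], [0.0, 605.9, 235.8], [0.0, 0.0, 1.0]]
table_centre [322.2 215. ] 0.8 [ 0.5709 -0.014   0.06  ]
peg [331.3 175. ] 0.82 [ 0.6618 -0.0347  0.104 ]
peg [531.8 232.7] 0.51 [ 0.5281 -0.5131  0.104 ]
lever_grip [400.6 260.9] 0.73 [ 0.4586 -0.2033  0.084 ]
base [322.6 218.9] 0.56 [ 0.5694 -0.0151  0.    ]
scene [[0.091, 0.753, -0.651, 1.624], [0.996, -0.079, 0.049, -0.125], [-0.014, -0.653, -0.757, 1.372], [0.0, 0.0, 0.0, 1.0]] [[610.8, 0.0, 318.8], [0.0, 610.8, 234.2], [0.0, 0.0, 1.0]]
table_centre [329.6 252.7] 0.78 [ 0.5661 -0.0171  0.06  ]
peg [325.8 269.5] 0.98 [ 0.6567 -0.0364  0.104 ]
lever_grip [258.9 224.6] 0.58 [ 0.4631 -0.2075  0.084 ]
base [332.9 269.4] 0.9 [ 0.579  -0.0092  0.    ]
```

View pics/top0.png

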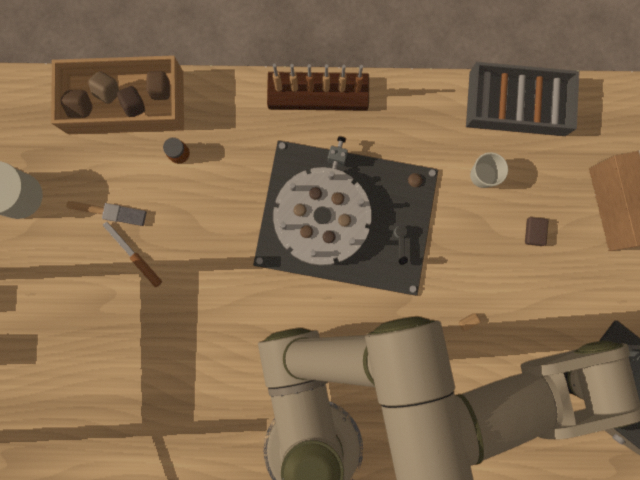

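View pics/scene0.png

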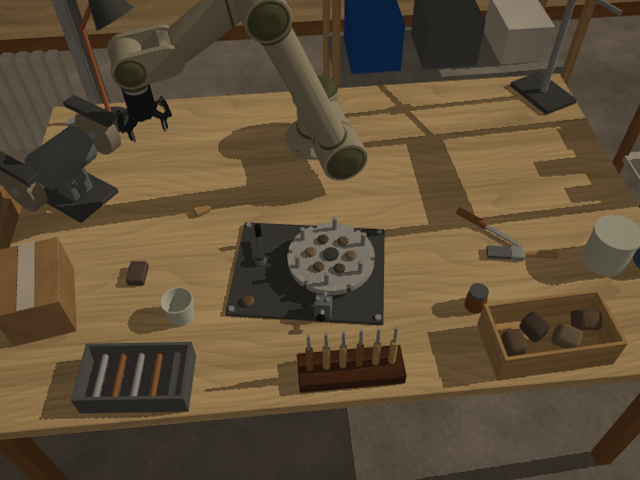

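Run:
```python
from h import *
im=cv2.imread('pics/top0.png'); c=im[125:305,240:450]; cv2.imwrite('pics/topz.png',cv2.resize(c,None,fx=3.3,fy=3.3,interpolation=cv2.INTER_CUBIC))
im=cv2.imread('pics/scene0.png'); c=im[205:335,220:400]; cv2.imwrite('pics/scz.png',cv2.resize(c,None,fx=4.4,fy=4.4,interpolation=cv2.INTER_CUBIC))
```

```text
(no output)
```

View pics/topz.png

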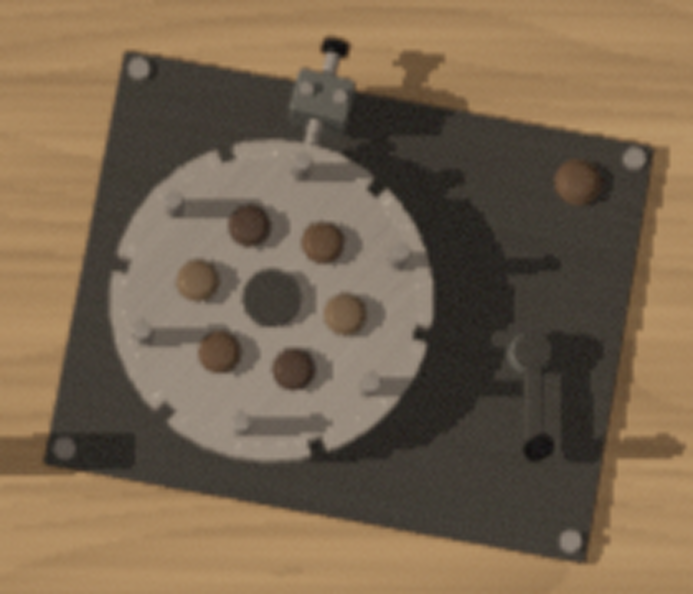

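View pics/scz.png

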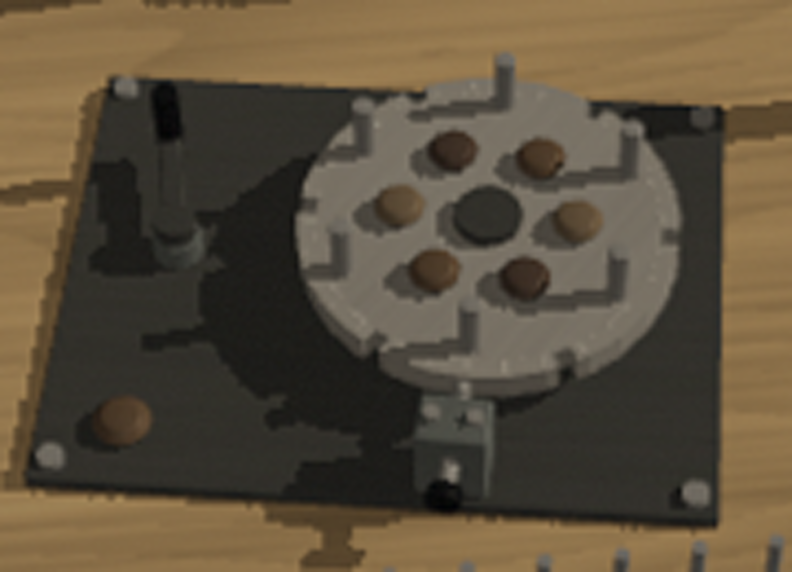

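```bash
cat > fit.py <<'E'
from h import *
from scipy.optimize import least_squares
cal=imaging.get_calibration('top')
u=lambda a:np.array([240+(a[0]+.5)/3.3-.5,125+(a[1]+.5)/3.3-.5])
pegs=[(301,164),(176,202),(141,329),(241,421),(371,382),(400,256)]
P=np.array([at_z(cal,u(p),.104)[:2] for p in pegs])
def f(x):
    a=x[2]+np.arange(6)*np.pi/3
    return (P-np.c_[x[0]+.098*np.cos(a),x[1]+.098*np.sin(a)]).ravel()
r=least_squares(f,[.57,-.015,-.2]); print('centre',r.x[:2],'pegang',np.degrees(r.x[2]),'res mm',(r.fun*1e3).round(1))
C=r.x[:2]
co=[(124,51),(655,147),(45,464),(588,562)]
Q=np.array([at_z(cal,u(p),.012)[:2] for p in co])
# base coords of corners: +x,+y ; +x,-y ; -x,+y; -x,-y
B=np.array([(.18,.15),(.18,-.27),(-.15,.15),(-.15,-.27)])
def g(x):
    R=np.array([[np.cos(x[2]),-np.sin(x[2])],[np.sin(x[2]),np.cos(x[2])]]); return (Q-(B@R.T+x[:2])).ravel()
r2=least_squares(g,[.57,-.015,-.2]); print('base',r2.x[:2],np.degrees(r2.x[2]),(r2.fun*1e3).round(1))
yaw=r2.x[2]; J=r.x[2]-yaw-np.radians(30); print('J',J)
G=at_z(cal,u((539,442)),.084); 
def lv(C,yaw):
    R=np.array([[np.cos(yaw),-np.sin(yaw)],[np.sin(yaw),np.cos(yaw)]]); return C+R@[0,-.2]
pv=lv(C,yaw); print('pivot',pv,'grip',G,'r',np.linalg.norm(G[:2]-pv)); d=G[:2]-pv; print('lever',np.arctan2(d[1],d[0])-yaw-np.pi)
print('pivot seen',at_z(cal,u((530,352)),.05))
E
python3 fit.py
python3 - <<'E'
from h import *
for n in ['top','scene']:
  cal=imaging.get_calibration(n)
  for t,z in [('slab',.014),('wedge',.01),('tub',.075),('pebble',.02),('jar',.07)]:
    for r in imaging.pinpoint(n,t)[:1]: print(n,t,np.round(r['pixel']),round(r['score'],2),at_z(cal,r['pixel'],0).round(3))
E
```

```text
centre [ 0.56916523 -0.01338024] pegang -12.69074861487388 res mm [-1.4  1.3 -1.4 -1.8  1.   0.3  1.8 -0.6  1.9 -0.2 -1.8  1. ]
base [ 0.56952016 -0.01421954] -9.583130619120722 [-1.3  0.2 -2.3  1.   1.6 -1.   2.  -0.2]
J -0.5778369415184186
pivot [ 0.53586954 -0.21058925] grip [ 0.46420888 -0.20903082  0.084     ] r 0.07167760904196492
lever 0.14551324415914335
pivot seen [ 0.53400403 -0.2070635   0.05      ]
top slab [534. 232.] 0.96 [ 0.542 -0.555  0.   ]
top wedge [466. 319.] 0.75 [ 0.321 -0.378  0.   ]
top tub [481. 175.] 0.8 [ 0.689 -0.423  0.   ]
top pebble [412. 181.] 0.59 [ 0.67  -0.244  0.   ]
top jar [179. 155.] 0.97 [0.731 0.357 0.   ]
scene slab [138. 275.] 0.95 [ 0.542 -0.557  0.   ]
scene wedge [198. 210.] 0.53 [ 0.305 -0.398  0.   ]
scene tub [183. 316.] 0.82 [ 0.692 -0.425  0.   ]
scene pebble [247. 302.] 0.49 [ 0.667 -0.254  0.   ]
scene jar [472. 303.] 0.82 [0.732 0.352 0.   ]
```

```bash
cat > plan.py <<'E'
from h import *
from scipy.spatial.transform import Rotation as R
C=np.array([.5692,-.0138]); 
def Rd(yaw):
    c,s=np.cos(np.radians(yaw)),np.sin(np.radians(yaw)); return np.array([[c,s,0],[s,-c,0],[0,0,-1.]])
def rel(p0,R0,p,Rt):
    d=R0.T@(np.array(p)-p0)/.3; w=R.from_matrix(R0.T@Rt).as_rotvec(degrees=True)/45
    return np.round(np.r_[d,w],4)
def arc(phi,z=.098,gap=0,r=.098,off=.018):
    a=np.radians(phi); rr=np.array([np.cos(a),np.sin(a)]); t=np.array([-rr[1],rr[0]])
    return np.r_[C+r*rr-(off+gap)*t,z], Rd(phi-90)
def cur():
    s=env.observe(); Rm=np.array(s['tool_rot']); return s,np.array(s['position']),Rm
E
python3 - <<'E'
from plan import *
s,p,Rm=cur()
q,Rt=arc(167.3,z=.2,gap=.012); print(q)
R0=Rd(24.5)
mid=p+(q-p)*.5; Rmid=Rd(24.5+26.4)
print(rel(p,R0,mid,Rmid)); print(rel(mid,Rmid,q,Rt))
E
```

```text
[0.480193   0.03701096 0.2       ]
[ 0.7537 -0.6409  0.0806  0.      0.     -0.5867]
[ 0.96   -0.239   0.0806  0.      0.     -0.5867]
```

Call:
step_arm(steps=[0,0.754,-0.641,0.08,0,0,-0.587,0,0.754,-0.641,0.08,0,0,-0.587,0,0.754,-0.641,0.08,0,0,-0.587,0,0.754,-0.641,0.08,0,0,-0.587,0,0.754,-0.641,0.08,0,0,-0.587,0,0.754,-0.641,0.08,0,0,-0.587,0,0.754,-0.641,0.08,0,0,-0.587], grip_force=60)

```text
time_s: 1.7
position: [0.3553, -0.227, 0.2242]
tool_rot: [[0.626, 0.78, -0.0], [0.78, -0.626, 0.002], [0.001, -0.001, -1.0]]
ft_force: [-0.6, -0.6, 0.3]
grip_width: -0.0
```

Call:
step_arm(steps=[0,0.96,-0.239,0.08,0,0,-0.587,0,0.96,-0.239,0.08,0,0,-0.587,0,0.96,-0.239,0.08,0,0,-0.587,0,0.96,-0.239,0.08,0,0,-0.587,0,0.96,-0.239,0.08,0,0,-0.587,0,0.96,-0.239,0.08,0,0,-0.587,0,0.96,-0.239,0.08,0,0,-0.587,0,0.96,-0.239,0.08,0,0,-0.587,0,0.96,-0.239,0.08,0,0,-0.587])

```text
time_s: 2.6
position: [0.48, 0.0361, 0.2004]
tool_rot: [[0.22, 0.975, 0.0], [0.975, -0.22, -0.0], [-0.0, 0.0, -1.0]]
ft_force: [0.3, -0.7, 0.4]
grip_width: -0.0
```

Run:
```python
from plan import *
s,p,Rm=cur(); print(p.round(4),Rm.round(3).tolist(),s['ft_force'],s['grip_width'],s['time_s'])
q,Rt=arc(167.3,z=.2,gap=.012); print(q, rel(p,Rm,q,Rt))
cal=imaging.get_calibration('wrist')
im,d=snap('wrist','w1.png')
snap('scene','s1.png')
for phi in [167.3]:
  a=np.radians(phi+np.arange(6)*60)
  for k in range(6):
    u=proj(cal,[C[0]+.098*np.cos(a[k]),C[1]+.098*np.sin(a[k]),.104]); print(u.round(0))
    cv2.circle(im,tuple(int(v) for v in u),4,(0,0,255),1)
cv2.imwrite('pics/w1m.png',im)
```

```text
[0.48   0.0361 0.2004] [[0.22, 0.975, 0.0], [0.975, -0.22, -0.0], [-0.0, 0.0, -1.0]] [ 0.28217846 -0.67554742  0.44047458] -3.9410540439267195e-05 2.6
[0.480193   0.03701096 0.2       ] [ 0.0032 -0.0001  0.0013  0.0001  0.0003 -0.0006]
[312. 289.]
[379. 396.]
[513. 396.]
[606. 289.]
[557. 159.]
[394. 159.]
```

View pics/w1m.png

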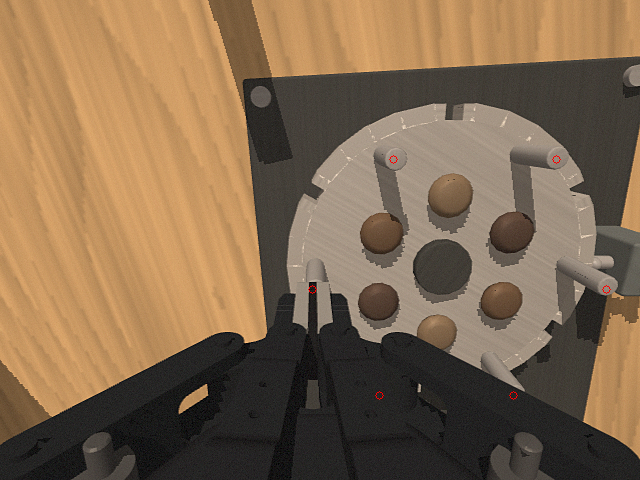

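View pics/s1.png

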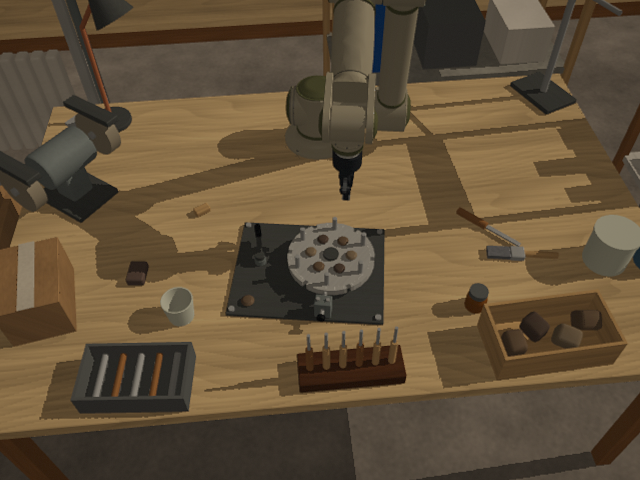

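Call:
step_arm(steps=[0,0,0,0.15,0,0,0,0,0,0,0.28,0,0,0,0,0,0,0.34,0,0,0,0,0,0,0.34,0,0,0])

```text
time_s: 3.1
position: [0.4789, 0.0362, 0.0966]
tool_rot: [[0.221, 0.975, -0.005], [0.975, -0.221, 0.001], [-0.0, -0.005, -1.0]]
ft_force: [-0.3, 0.0, 0.2]
grip_width: 0.0005
```

Run:
```python
from plan import *
s,p,Rm=cur(); print(p.round(4),s['ft_force'].round(1) if hasattr(s['ft_force'],'round') else s['ft_force'],s['time_s'])
q0,R0=arc(167.3,z=.098,gap=.012)
def show(L):
    for phi,g in L:
        q,Rt=arc(phi,gap=g); print(phi,g,rel(q0,R0,q,Rt))
show([(167.3,.008),(167.3,.004),(167.3,0),(169.3,0),(171.3,0),(173.3,0),(175.3,0),(177.3,0),(180.3,0),(183.3,0),(186.3,0),(189.3,0),(192.3,0)])
```

```text
[0.4789 0.0362 0.0966] [-0.3  0.   0.2] 3.1
167.3 0.008 [-0.0133  0.      0.      0.      0.      0.    ]
167.3 0.004 [-0.0267 -0.      0.      0.      0.      0.    ]
167.3 0 [-0.04 -0.    0.    0.    0.    0.  ]
169.3 0 [-0.0514 -0.0019  0.      0.      0.     -0.0444]
171.3 0 [-0.0629 -0.0034  0.      0.      0.     -0.0889]
173.3 0 [-0.0745 -0.0045  0.      0.      0.     -0.1333]
175.3 0 [-0.086  -0.0052  0.      0.      0.     -0.1778]
177.3 0 [-0.0976 -0.0055  0.      0.      0.     -0.2222]
180.3 0 [-0.115  -0.0051  0.      0.      0.     -0.2889]
183.3 0 [-0.1324 -0.0039  0.      0.      0.     -0.3556]
186.3 0 [-0.1496 -0.0017  0.      0.      0.     -0.4222]
189.3 0 [-0.1667  0.0013  0.      0.      0.     -0.4889]
192.3 0 [-0.1837  0.0052  0.      0.      0.     -0.5556]
```

Call:
step_arm(steps=[0,-0.013,0,0,0,0,0,0,-0.027,0,0,0,0,0,0,-0.04,0,0,0,0,0,0,-0.051,-0.002,0,0,0,-0.044,0,-0.063,-0.003,0,0,0,-0.089])

```text
time_s: 3.6
position: [0.4756, 0.0191, 0.0994]
tool_rot: [[0.15, 0.989, 0.003], [0.989, -0.15, 0.001], [0.001, 0.003, -1.0]]
ft_force: [1.7, 6.6, 2.5]
grip_width: -0.0005
```

Run:
```python
from plan import *
s,p,Rm=cur(); print(p.round(4),s['ft_force'],s['time_s']); print(arc(171.3)[0])
q0,R0=arc(171.3)
for phi in np.arange(173.3,193.4,2): 
    q,Rt=arc(phi); print(phi,rel(q0,R0,q,Rt))
```

```text
[0.4756 0.0191 0.0994] [1.6940055  6.55794467 2.46348132] 3.6
[0.47505029 0.01881645 0.098     ]
173.3 [-0.0114 -0.0019  0.      0.      0.     -0.0444]
175.3 [-0.0229 -0.0034  0.      0.      0.     -0.0889]
177.3 [-0.0345 -0.0045  0.      0.      0.     -0.1333]
179.3 [-0.046  -0.0052  0.      0.      0.     -0.1778]
181.3 [-0.0576 -0.0055  0.      0.      0.     -0.2222]
183.3 [-0.0692 -0.0053  0.      0.      0.     -0.2667]
185.3 [-0.0808 -0.0048  0.      0.      0.     -0.3111]
187.3 [-0.0924 -0.0039  0.      0.      0.     -0.3556]
189.3 [-0.1039 -0.0026  0.      0.      0.     -0.4   ]
191.3 [-0.1153 -0.0008  0.      0.      0.     -0.4444]
193.3 [-0.1267  0.0013  0.      0.      0.     -0.4889]
```

Call:
step_arm(steps=[0,-0.011,-0.002,0,0,0,-0.044,0,-0.023,-0.003,0,0,0,-0.089,0,-0.034,-0.004,0,0,0,-0.133,0,-0.046,-0.005,0,0,0,-0.178,0,-0.058,-0.005,0,0,0,-0.222,0,-0.069,-0.005,0,0,0,-0.267,0,-0.081,-0.005,0,0,0,-0.311,0,-0.092,-0.004,0,0,0,-0.356,0,-0.104,-0.003,0,0,0,-0.4,0,-0.112,-0.001,0,0,0,-0.43])

```text
time_s: 4.6
position: [0.4698, -0.0139, 0.0993]
tool_rot: [[-0.187, 0.982, 0.002], [0.982, 0.187, 0.001], [0.001, 0.002, -1.0]]
ft_force: [-0.8, 5.2, 4.0]
grip_width: 0.0001
```

Run:
```python
from plan import *
s,p,Rm=cur(); print(p.round(4),np.round(s['ft_force'],1),s['time_s']); print(arc(190.6)[0])
im,d=snap('wrist','w2.png'); cal=imaging.get_calibration('wrist')
im2,_=snap('top','t2.png'); cv2.imwrite('pics/t2z.png',cv2.resize(im2[125:305,240:450],None,fx=3.3,fy=3.3,interpolation=cv2.INTER_CUBIC))
q0,R0=arc(190.6)
for phi in np.arange(191,205,1): 
    q,Rt=arc(phi); print(phi,rel(q0,R0,q,Rt))
```

```text
[ 0.4698 -0.0139  0.0993] [-0.8  5.2  4. ] 4.6
[ 0.46956121 -0.0141344   0.098     ]
191 [-0.0023 -0.0004  0.      0.      0.     -0.0089]
192 [-0.008  -0.0014  0.      0.      0.     -0.0311]
193 [-0.0137 -0.0022  0.      0.      0.     -0.0533]
194 [-0.0195 -0.003   0.      0.      0.     -0.0756]
195 [-0.0252 -0.0036  0.      0.      0.     -0.0978]
196 [-0.031  -0.0042  0.      0.      0.     -0.12  ]
197 [-0.0368 -0.0047  0.      0.      0.     -0.1422]
198 [-0.0426 -0.005   0.      0.      0.     -0.1644]
199 [-0.0484 -0.0053  0.      0.      0.     -0.1867]
200 [-0.0542 -0.0054  0.      0.      0.     -0.2089]
201 [-0.06   -0.0055  0.      0.      0.     -0.2311]
202 [-0.0658 -0.0054  0.      0.      0.     -0.2533]
203 [-0.0715 -0.0053  0.      0.      0.     -0.2756]
204 [-0.0773 -0.005   0.      0.      0.     -0.2978]
```

View pics/w2.png

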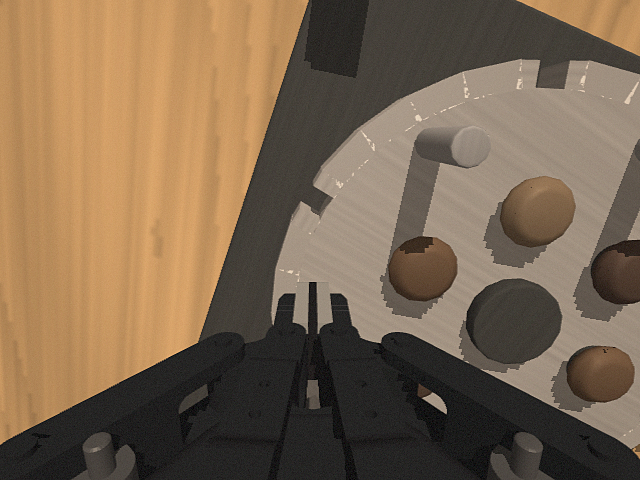

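View pics/t2z.png

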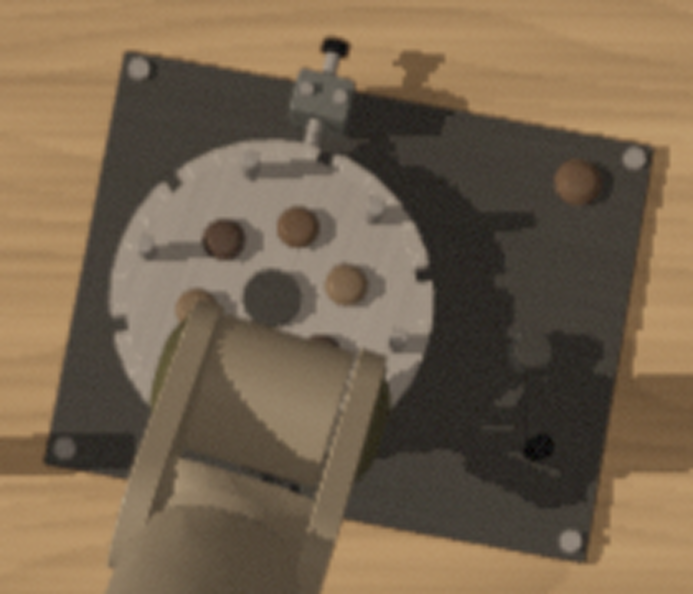

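Call:
step_arm(steps=[0,-0.005,-0.001,0,0,0,-0.02,0,-0.011,-0.002,0,0,0,-0.042,0,-0.0165,-0.0026,0,0,0,-0.064,0,-0.0195,-0.003,0,0,0,-0.0756])

```text
time_s: 5.1
position: [0.47, -0.02, 0.0987]
tool_rot: [[-0.244, 0.97, 0.001], [0.97, 0.244, 0.001], [0.0, 0.001, -1.0]]
ft_force: [0.2, 5.0, 4.7]
grip_width: -0.0
```

Run:
```python
from plan import *
q0,R0=arc(194)
for phi in np.arange(194.25,196.1,.25): 
    q,Rt=arc(phi); print(phi,rel(q0,R0,q,Rt))
```

```text
194.25 [-0.0014 -0.0003  0.      0.      0.     -0.0056]
194.5 [-0.0029 -0.0005  0.      0.      0.     -0.0111]
194.75 [-0.0043 -0.0008  0.      0.      0.     -0.0167]
195.0 [-0.0057 -0.001   0.      0.      0.     -0.0222]
195.25 [-0.0071 -0.0012  0.      0.      0.     -0.0278]
195.5 [-0.0086 -0.0015  0.      0.      0.     -0.0333]
195.75 [-0.01   -0.0017  0.      0.      0.     -0.0389]
196.0 [-0.0114 -0.0019  0.      0.      0.     -0.0444]
```

Call:
step_arm(steps=[0,-0.0014,-0.0003,0,0,0,-0.0056,0,-0.0029,-0.0005,0,0,0,-0.0111,0,-0.0043,-0.0008,0,0,0,-0.0167,0,-0.0057,-0.001,0,0,0,-0.0222])

```text
time_s: 5.5
position: [0.4701, -0.0219, 0.0984]
tool_rot: [[-0.261, 0.965, 0.0], [0.965, 0.261, -0.0], [-0.0, 0.0, -1.0]]
ft_force: [-0.3, 3.6, 3.0]
grip_width: 0.0001
```

Call:
step_arm(steps=[0,-0.0014,-0.0003,0,0,0,-0.0056,0,-0.0029,-0.0005,0,0,0,-0.0111])

```text
time_s: 5.7
position: [0.4701, -0.023, 0.0983]
tool_rot: [[-0.269, 0.963, -0.0], [0.963, 0.269, -0.0], [-0.0, -0.0, -1.0]]
ft_force: [-0.1, 1.5, 0.8]
grip_width: -0.0001
```

Call:
step_arm(steps=[0,-0.0014,-0.0003,0,0,0,-0.0056,0,-0.0029,-0.0005,0,0,0,-0.0111])

```text
time_s: 5.9
position: [0.4702, -0.024, 0.0982]
tool_rot: [[-0.278, 0.961, -0.0], [0.961, 0.278, -0.0], [-0.0, -0.0, -1.0]]
ft_force: [-0.3, 0.5, 0.0]
grip_width: 0.0
```

Call:
step_arm(steps=[0,-0.0014,-0.0003,0,0,0,-0.0056,0,-0.0029,-0.0005,0,0,0,-0.0111])

```text
time_s: 6.1
position: [0.4703, -0.0247, 0.0983]
tool_rot: [[-0.286, 0.958, -0.0], [0.958, 0.286, -0.0], [-0.0, -0.0, -1.0]]
ft_force: [-0.0, 0.2, -0.5]
grip_width: -0.0001
```

Run:
```python
from plan import *
im2,_=snap('top','t3.png'); cv2.imwrite('pics/t3z.png',cv2.resize(im2[130:190,290:390],None,fx=7,fy=7,interpolation=cv2.INTER_CUBIC))
```

```text
(no output)
```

View pics/t3z.png

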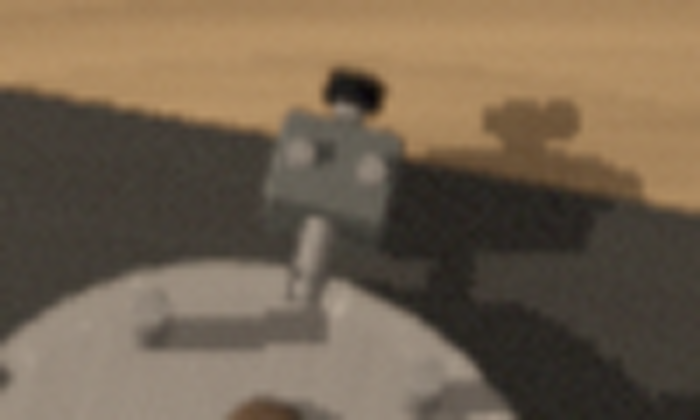

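Call:
step_arm(steps=[0,-0.0014,-0.0003,0,0,0,-0.0056])

```text
time_s: 6.25
position: [0.4703, -0.025, 0.0983]
tool_rot: [[-0.29, 0.957, -0.0], [0.957, 0.29, -0.0], [-0.0, -0.0, -1.0]]
ft_force: [-0.5, -0.5, -0.1]
grip_width: 0.0
```

Call:
step_arm(steps=[0,-0.0014,-0.0003,0,0,0,-0.0056])

```text
time_s: 6.35
position: [0.4704, -0.0254, 0.0983]
tool_rot: [[-0.294, 0.956, 0.0], [0.956, 0.294, -0.0], [-0.0, 0.0, -1.0]]
ft_force: [-0.4, 0.3, -0.1]
grip_width: -0.0
```

Call:
step_arm(steps=[0,-0.0014,-0.0003,0,0,0,-0.0056])

```text
time_s: 6.45
position: [0.4704, -0.0257, 0.0983]
tool_rot: [[-0.298, 0.954, -0.0], [0.954, 0.298, 0.0], [0.0, 0.0, -1.0]]
ft_force: [-0.4, 1.3, -0.4]
grip_width: -0.0002
```

Call:
step_arm(steps=[0,-0.0014,-0.0003,0,0,0,-0.0056])

```text
time_s: 6.55
position: [0.4704, -0.026, 0.0983]
tool_rot: [[-0.303, 0.953, -0.0], [0.953, 0.303, 0.0], [0.0, 0.0, -1.0]]
ft_force: [0.2, 2.0, 0.2]
grip_width: -0.0001
```

Call:
step_arm(steps=[0,-0.001,0,0,0,0,0])

```text
time_s: 6.65
position: [0.4705, -0.0264, 0.0983]
tool_rot: [[-0.303, 0.953, -0.0], [0.953, 0.303, 0.0], [0.0, -0.0, -1.0]]
ft_force: [0.1, 3.2, -0.3]
grip_width: -0.0005
```

Call:
step_arm(steps=[0,-0.001,0,0,0,0,0])

```text
time_s: 6.75
position: [0.4705, -0.0267, 0.0983]
tool_rot: [[-0.302, 0.953, -0.0], [0.953, 0.302, 0.0], [0.0, -0.0, -1.0]]
ft_force: [-0.2, 2.5, 0.4]
grip_width: -0.0002
```

Call:
step_arm(steps=[0,-0.001,0,0,0,0,0])

```text
time_s: 6.85
position: [0.4706, -0.0268, 0.0983]
tool_rot: [[-0.302, 0.953, -0.0], [0.953, 0.302, 0.001], [0.001, -0.0, -1.0]]
ft_force: [-0.3, 3.8, 1.0]
grip_width: -0.0
```

Call:
step_arm(steps=[0,-0.001,0,0,0,0,0])

```text
time_s: 6.95
position: [0.4706, -0.0269, 0.0983]
tool_rot: [[-0.302, 0.953, -0.001], [0.953, 0.302, 0.001], [0.001, -0.0, -1.0]]
ft_force: [-0.8, 7.5, 1.7]
grip_width: 0.0
```

Call:
step_arm(steps=[0,-0.001,0,0,0,0,0])

```text
time_s: 7.05
position: [0.4706, -0.027, 0.0983]
tool_rot: [[-0.302, 0.953, -0.001], [0.953, 0.302, 0.001], [0.002, -0.0, -1.0]]
ft_force: [-0.5, 7.2, 1.6]
grip_width: 0.0001
```

Call:
step_arm(steps=[0,-0.0005,0,0,0,0,0])

```text
time_s: 7.15
position: [0.4706, -0.027, 0.0983]
tool_rot: [[-0.302, 0.953, -0.001], [0.953, 0.302, 0.002], [0.002, -0.0, -1.0]]
ft_force: [-0.8, 8.7, 2.2]
grip_width: -0.0
```

Call:
step_arm(steps=[0,-0.001,0,0,0,0,0])

```text
time_s: 7.25
position: [0.4706, -0.0271, 0.0983]
tool_rot: [[-0.302, 0.953, -0.001], [0.953, 0.302, 0.002], [0.002, -0.0, -1.0]]
ft_force: [-1.3, 8.8, 3.0]
grip_width: -0.0001
```

Call:
step_arm(steps=[0,-0.001,0,0,0,0,0])

```text
time_s: 7.35
position: [0.4706, -0.0272, 0.0983]
tool_rot: [[-0.302, 0.953, -0.001], [0.953, 0.302, 0.002], [0.003, -0.0, -1.0]]
ft_force: [-1.0, 12.4, 3.6]
grip_width: -0.0001
```

Call:
step_arm(steps=[0,-0.0005,0,0,0,0,0])

```text
time_s: 7.45
position: [0.4706, -0.0272, 0.0983]
tool_rot: [[-0.302, 0.953, -0.001], [0.953, 0.302, 0.003], [0.003, -0.0, -1.0]]
ft_force: [-0.6, 11.4, 4.0]
grip_width: -0.0001
```

Call:
step_arm(steps=[0,-0.001,0,0,0,0,0])

```text
time_s: 7.55
position: [0.4706, -0.0272, 0.0983]
tool_rot: [[-0.302, 0.953, -0.001], [0.953, 0.302, 0.003], [0.003, -0.0, -1.0]]
ft_force: [-0.9, 13.5, 4.3]
grip_width: -0.0002
```

Call:
step_arm(steps=[0,-0.0005,0,0,0,0,0])

```text
time_s: 7.65
position: [0.4706, -0.0272, 0.0983]
tool_rot: [[-0.302, 0.953, -0.001], [0.953, 0.302, 0.003], [0.004, -0.0, -1.0]]
ft_force: [-0.4, 14.8, 4.9]
grip_width: -0.0003
```

Call:
step_arm(steps=[0,0,0,0,0,0,0])

```text
time_s: 7.75
position: [0.4706, -0.0272, 0.0983]
tool_rot: [[-0.302, 0.953, -0.001], [0.953, 0.302, 0.003], [0.004, -0.0, -1.0]]
ft_force: [-0.9, 12.4, 4.1]
grip_width: -0.0002
```

Call:
step_arm(steps=[0,-0.0007,0,0,0,0,0,0,-0.0007,0,0,0,0,0,0,-0.0007,0,0,0,0,0])

```text
time_s: 8.05
position: [0.4706, -0.0273, 0.0983]
tool_rot: [[-0.302, 0.953, -0.001], [0.953, 0.302, 0.004], [0.004, -0.0, -1.0]]
ft_force: [-1.3, 13.7, 4.6]
grip_width: 0.0001
```

Call:
step_arm(steps=[0,-0.0003,0,0,0,0,0,0,-0.0003,0,0,0,0,0,0,-0.0003,0,0,0,0,0,0,-0.0003,0,0,0,0,0])

```text
time_s: 8.45
position: [0.4706, -0.0273, 0.0983]
tool_rot: [[-0.302, 0.953, -0.002], [0.953, 0.302, 0.004], [0.004, -0.0, -1.0]]
ft_force: [-1.2, 15.4, 4.7]
grip_width: -0.0002
```

Run:
```python
from plan import *
for i in range(4):
    snap('top','t4.png'); s=env.observe(); print(s['time_s'],np.round(s['ft_force'],1))
```

```text
8.5 [-2.3 15.1  3.8]
8.55 [-0.8 14.9  4.7]
8.6 [-0.4 14.5  4.4]
8.65 [-0.8 14.3  4.7]
```

Run:
```python
from h import *
a=[cv2.resize(cv2.imread(f'pics/{n}.png')[130:190,310:370],None,fx=6,fy=6,interpolation=cv2.INTER_CUBIC) for n in ['top0','t4']]
cv2.imwrite('pics/cmp.png',np.hstack(a))
```

```text
(no output)
```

View pics/cmp.png

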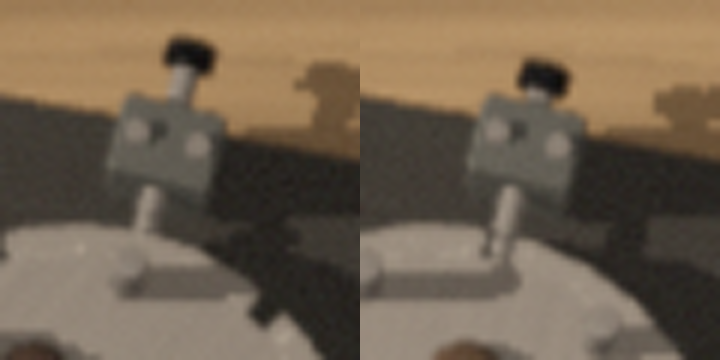

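Call:
step_arm(steps=[0,0,0,0,0,0,0,0,0,0,0,0,0,0,0,0,0,0,0,0,0])

```text
time_s: 8.95
position: [0.4706, -0.0273, 0.0983]
tool_rot: [[-0.302, 0.953, -0.002], [0.953, 0.302, 0.004], [0.004, -0.0, -1.0]]
ft_force: [-1.5, 15.9, 3.9]
grip_width: -0.0
```

Call:
step_arm(steps=[0,0.01,0,0,0,0,0,0,0.03,0,0,0,0,0,0,0.05,0,0,0,0,0,0,0.05,0,0,0,0,0,0,0.05,0,-0.17,0,0,0,0,0.05,0,-0.34,0,0,0,0,0.05,0,-0.34,0,0,0])

```text
time_s: 9.65
position: [0.4691, -0.0156, 0.2058]
tool_rot: [[-0.303, 0.953, 0.011], [0.953, 0.303, -0.003], [-0.006, 0.009, -1.0]]
ft_force: [0.4, -0.2, -1.2]
grip_width: -0.0
```

```bash
cat >> plan.py <<'E'
PV=np.array([.5355,-.2100])
def lev(th,z=.068,gap=0,r=.075,off=.020):
    a=np.radians(th); rr=np.array([np.cos(a),np.sin(a)]); t=np.array([-rr[1],rr[0]])
    return np.r_[PV+r*rr-(off+gap)*t,z], Rd(th-90)
E
python3 - <<'E'
from plan import *
s,p,Rm=cur(); print(p.round(4),Rm.round(3).tolist(),np.round(s['ft_force'],1),s['time_s'])
q,Rt=lev(178.7,z=.2,gap=.012); print(q,rel(p,Rm,q,Rt))
im,_=snap('top','t5.png'); cal=imaging.get_calibration('top')
for t in imaging.pinpoint('top','lever_grip')[:2]: print(t,at_z(cal,t['pixel'],.084))
im,_=snap('wrist','w5.png')
cal=imaging.get_calibration('wrist')
for t in imaging.pinpoint('wrist','lever_grip')[:2]: print(t,at_z(cal,t['pixel'],.084))
E
```

```text
[ 0.4691 -0.0156  0.2058] [[-0.303, 0.953, 0.011], [0.953, 0.303, -0.003], [-0.006, 0.009, -1.0]] [ 0.4 -0.2 -1.2] 9.65
[ 0.4612453  -0.17630669  0.2       ] [-0.5025 -0.1871  0.0209  0.0128  0.0062  0.4203]
{'pixel': [403.2, 260.9], 'score': 0.85} [ 0.45866645 -0.20953248  0.084     ]
{'pixel': [484.1, 174.6], 'score': 0.58} [ 0.67163475 -0.40735914  0.084     ]
```

View pics/w5.png

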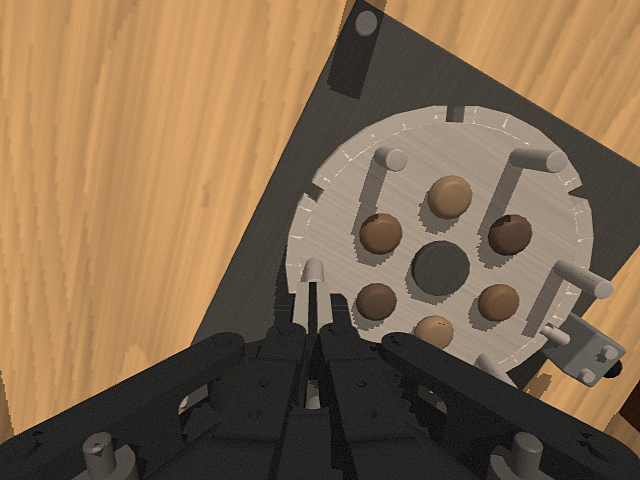

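Call:
step_arm(steps=[0,-0.503,-0.187,0.02,0.01,0.006,0.42,0,-0.503,-0.187,0.02,0.01,0.006,0.42,0,-0.503,-0.187,0.02,0.01,0.006,0.42,0,-0.503,-0.187,0.02,0.01,0.006,0.42,0,-0.503,-0.187,0.02,0.01,0.006,0.42,0,-0.503,-0.187,0.02,0.01,0.006,0.42])

```text
time_s: 10.45
position: [0.4587, -0.1747, 0.1935]
tool_rot: [[0.022, 1.0, -0.01], [1.0, -0.022, 0.005], [0.005, -0.01, -1.0]]
ft_force: [-0.3, 0.4, -0.9]
grip_width: 0.0001
```

Run:
```python
from plan import *
s,p,Rm=cur(); print(p.round(4),Rm.round(3).tolist(),np.round(s['ft_force'],1),s['time_s'])
q,Rt=lev(178.7,gap=.012); print(q,rel(p,Rm,q,Rt))
im,_=snap('wrist','w6.png')
cal=imaging.get_calibration('wrist'); print(proj(cal,[.462,-.209,.084]))
for t in imaging.pinpoint('wrist','lever_grip')[:2]: print(t,at_z(cal,t['pixel'],.084))
```

```text
[ 0.4587 -0.1747  0.1935] [[0.022, 1.0, -0.01], [1.0, -0.022, 0.005], [0.005, -0.01, -1.0]] [-0.3  0.4 -0.9] 10.45
[ 0.4612453  -0.17630669  0.068     ] [-0.0073  0.0129  0.4181 -0.013  -0.0063  0.0007]
[318.98593176 289.42624757]
{'pixel': [325.0, 294.7], 'score': 0.62} [ 0.46620112 -0.21312979  0.084     ]
```

View pics/w6.png

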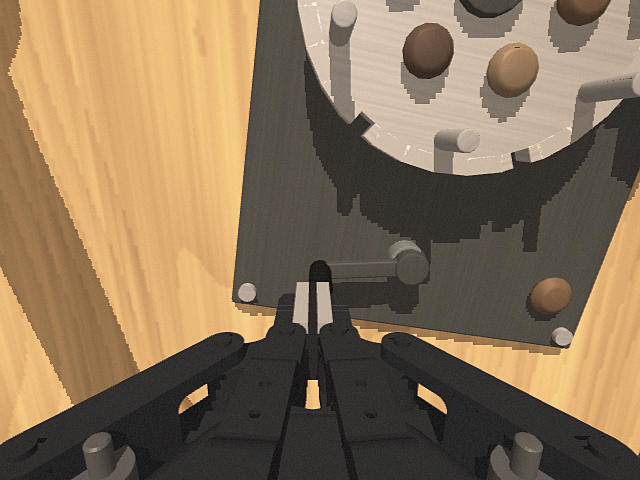

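Call:
step_arm(steps=[0,0,0.013,0.15,-0.013,-0.006,0,0,0,0.013,0.3,-0.013,-0.006,0,0,0,0.013,0.39,-0.013,-0.006,0,0,0,0.013,0.418,-0.013,-0.006,0,0,0,0.013,0.418,-0.013,-0.006,0])

```text
time_s: 11.05
position: [0.4619, -0.1745, 0.0686]
tool_rot: [[0.021, 1.0, 0.001], [1.0, -0.021, -0.001], [-0.001, 0.001, -1.0]]
ft_force: [0.6, 0.1, -0.5]
grip_width: 0.0001
```

Run:
```python
from plan import *
s,p,Rm=cur(); print(p.round(4),Rm.round(3).tolist(),np.round(s['ft_force'],1),s['time_s'])
q0,R0=p,Rd(88.7)
for th,g in [(178.7,.006),(178.7,0)]+[(t,0) for t in range(182,241,3)]:
    q,Rt=lev(th,gap=g); 
    print(th,rel(q0,R0,q,Rt).round(3))
    if th in (206,): q0,R0=q,Rt; print()
```

```text
[ 0.4619 -0.1745  0.0686] [[0.021, 1.0, 0.001], [1.0, -0.021, -0.001], [-0.001, 0.001, -1.0]] [ 0.6  0.1 -0.5] 11.05
178.7 [-0.026 -0.002  0.002  0.     0.     0.   ]
178.7 [-0.046 -0.002  0.002  0.     0.     0.   ]
182 [-0.061 -0.006  0.002  0.     0.    -0.073]
185 [-0.074 -0.008  0.002  0.     0.    -0.14 ]
188 [-0.087 -0.01   0.002  0.     0.    -0.207]
191 [-0.101 -0.01   0.002  0.     0.    -0.273]
194 [-0.114 -0.011  0.002  0.     0.    -0.34 ]
197 [-0.128 -0.01   0.002  0.     0.    -0.407]
200 [-0.142 -0.009  0.002  0.     0.    -0.473]
203 [-0.155 -0.007  0.002  0.     0.    -0.54 ]
206 [-0.168 -0.005  0.002  0.     0.    -0.607]

209 [-0.013 -0.003  0.     0.     0.    -0.067]
212 [-0.026 -0.006  0.     0.     0.    -0.133]
215 [-0.04  -0.007  0.     0.     0.    -0.2  ]
218 [-0.053 -0.008  0.     0.     0.    -0.267]
221 [-0.067 -0.009  0.     0.     0.    -0.333]
224 [-0.08  -0.008  0.     0.     0.    -0.4  ]
227 [-0.094 -0.007  0.     0.     0.    -0.467]
230 [-0.107 -0.006  0.     0.     0.    -0.533]
233 [-0.121 -0.003  0.     0.     0.    -0.6  ]
236 [-0.134  0.     0.     0.     0.    -0.667]
239 [-0.147  0.004  0.     0.     0.    -0.733]
```

Call:
step_arm(steps=[0,-0.026,-0.002,0.002,0,0,0,0,-0.046,-0.002,0.002,0,0,0,0,-0.061,-0.006,0.002,0,0,-0.073,0,-0.074,-0.008,0.002,0,0,-0.14,0,-0.087,-0.01,0.002,0,0,-0.207])

```text
time_s: 11.55
position: [0.4588, -0.2019, 0.0696]
tool_rot: [[-0.141, 0.99, 0.004], [0.99, 0.141, -0.002], [-0.003, 0.004, -1.0]]
ft_force: [0.9, 3.7, 1.7]
grip_width: -0.0001
```

Run:
```python
from plan import *
s,p,Rm=cur(); print(p.round(4),lev(188)[0],np.round(s['ft_force'],1),s['time_s'])
q0,R0=lev(188)
for th in range(191,216,3):
    q,Rt=lev(th); print(th,rel(q0,R0,q,Rt).round(3))
```

```text
[ 0.4588 -0.2019  0.0696] [ 0.45844643 -0.20063262  0.068     ] [0.9 3.7 1.7] 11.55
191 [-0.013 -0.003  0.     0.     0.    -0.067]
194 [-0.026 -0.006  0.     0.     0.    -0.133]
197 [-0.04  -0.007  0.     0.     0.    -0.2  ]
200 [-0.053 -0.008  0.     0.     0.    -0.267]
203 [-0.067 -0.009  0.     0.     0.    -0.333]
206 [-0.08  -0.008  0.     0.     0.    -0.4  ]
209 [-0.094 -0.007  0.     0.     0.    -0.467]
212 [-0.107 -0.006  0.     0.     0.    -0.533]
215 [-0.121 -0.003  0.     0.     0.    -0.6  ]
```

Call:
step_arm(steps=[0,-0.013,-0.003,0,0,0,-0.067,0,-0.026,-0.006,0,0,0,-0.133,0,-0.04,-0.007,0,0,0,-0.2,0,-0.053,-0.008,0,0,0,-0.267,0,-0.067,-0.009,0,0,0,-0.333,0,-0.08,-0.008,0,0,0,-0.4,0,-0.094,-0.007,0,0,0,-0.467,0,-0.107,-0.006,0,0,0,-0.533])

```text
time_s: 12.35
position: [0.461, -0.2337, 0.0695]
tool_rot: [[-0.532, 0.847, 0.003], [0.847, 0.532, -0.001], [-0.003, 0.001, -1.0]]
ft_force: [-0.4, 2.6, 2.0]
grip_width: 0.0001
```

Call:
step_arm(steps=[0,-0.013,-0.003,0,0,0,-0.067,0,-0.026,-0.006,0,0,0,-0.133,0,-0.04,-0.007,0,0,0,-0.2,0,-0.053,-0.008,0,0,0,-0.267,0,-0.067,-0.009,0,0,0,-0.333,0,-0.08,-0.008,0,0,0,-0.4,0,-0.087,-0.008,0,0,0,-0.433])

```text
time_s: 13.05
position: [0.4726, -0.2575, 0.0694]
tool_rot: [[-0.783, 0.622, 0.002], [0.622, 0.783, -0.002], [-0.003, -0.0, -1.0]]
ft_force: [-1.6, 1.4, 3.1]
grip_width: -0.0003
```

Run:
```python
from plan import *
s,p,Rm=cur(); print(p.round(4),lev(231.5)[0],np.round(s['ft_force'],1),s['time_s'])
im,_=snap('top','t7.png'); cv2.imwrite('pics/t7z.png',cv2.resize(im[125:305,240:450],None,fx=3.3,fy=3.3,interpolation=cv2.INTER_CUBIC))
q0,R0=lev(231.5)
for th in np.arange(232.5,242):
    q,Rt=lev(th); print(th,rel(q0,R0,q,Rt))
```

```text
[ 0.4726 -0.2575  0.0694] [ 0.47315924 -0.25624532  0.068     ] [-1.6  1.4  3.1] 13.05
232.5 [-0.0044 -0.0011  0.      0.      0.     -0.0222]
233.5 [-0.0088 -0.0022  0.      0.      0.     -0.0444]
234.5 [-0.0132 -0.0031  0.      0.      0.     -0.0667]
235.5 [-0.0176 -0.004   0.      0.      0.     -0.0889]
236.5 [-0.022  -0.0049  0.      0.      0.     -0.1111]
237.5 [-0.0265 -0.0056  0.      0.      0.     -0.1333]
238.5 [-0.031  -0.0063  0.      0.      0.     -0.1556]
239.5 [-0.0354 -0.0068  0.      0.      0.     -0.1778]
240.5 [-0.0399 -0.0074  0.      0.      0.     -0.2   ]
241.5 [-0.0444 -0.0078  0.      0.      0.     -0.2222]
```

View pics/t7z.png

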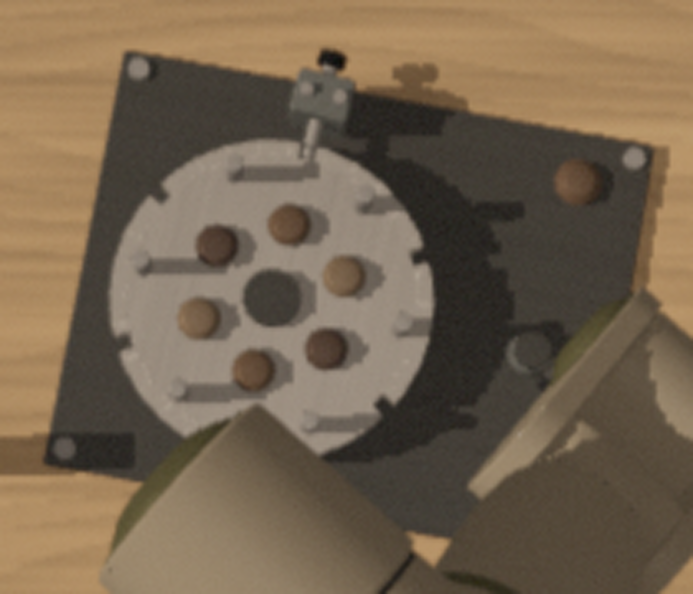

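Plunger still in the notch (about 310,145 in the crop). I'll continue slowly to the stop.

Call:
step_arm(steps=[0,-0.0044,-0.0011,0,0,0,-0.022,0,-0.0088,-0.0022,0,0,0,-0.044,0,-0.013,-0.003,0,0,0,-0.067,0,-0.0176,-0.004,0,0,0,-0.089,0,-0.022,-0.005,0,0,0,-0.111])

```text
time_s: 13.6
position: [0.4771, -0.2622, 0.0685]
tool_rot: [[-0.834, 0.551, 0.002], [0.551, 0.834, -0.001], [-0.002, -0.0, -1.0]]
ft_force: [-2.5, 1.3, 2.4]
grip_width: 0.0002
```

Call:
step_arm(steps=[0,-0.0044,-0.0011,0,0,0,-0.022,0,-0.0088,-0.0022,0,0,0,-0.044])

```text
time_s: 13.8
position: [0.4789, -0.2643, 0.0685]
tool_rot: [[-0.853, 0.522, 0.002], [0.522, 0.853, -0.001], [-0.002, -0.0, -1.0]]
ft_force: [-3.4, 0.9, 3.0]
grip_width: -0.0004
```

Call:
step_arm(steps=[0,-0.0044,-0.0011,0,0,0,-0.022,0,-0.0044,-0.0011,0,0,0,-0.022])

```text
time_s: 14.0
position: [0.48, -0.2653, 0.0684]
tool_rot: [[-0.862, 0.508, 0.002], [0.508, 0.862, -0.002], [-0.003, -0.0, -1.0]]
ft_force: [-2.0, 0.6, 0.8]
grip_width: -0.0003
```

Call:
step_arm(steps=[0,-0.0044,-0.0011,0,0,0,-0.022,0,-0.0044,-0.0011,0,0,0,-0.022])

```text
time_s: 14.2
position: [0.4809, -0.2662, 0.0684]
tool_rot: [[-0.87, 0.493, 0.002], [0.493, 0.87, -0.001], [-0.002, -0.0, -1.0]]
ft_force: [-3.5, 0.9, 1.1]
grip_width: -0.0001
```

Call:
step_arm(steps=[0,-0.0044,-0.0005,0,0,0,0,0,-0.0044,-0.0005,0,0,0,0])

```text
time_s: 14.4
position: [0.4814, -0.2665, 0.0683]
tool_rot: [[-0.87, 0.493, 0.0], [0.493, 0.87, -0.0], [-0.0, -0.0, -1.0]]
ft_force: [-6.3, 0.4, 2.0]
grip_width: 0.0001
```

Call:
step_arm(steps=[0,-0.0044,-0.0005,0,0,0,0,0,-0.0044,-0.0005,0,0,0,0])

```text
time_s: 14.6
position: [0.4814, -0.2666, 0.0683]
tool_rot: [[-0.87, 0.493, -0.002], [0.493, 0.87, 0.001], [0.003, -0.0, -1.0]]
ft_force: [-11.0, 4.5, 6.5]
grip_width: 0.0002
```

Call:
step_arm(steps=[0,0.02,0,0,0,0,0,0,0.06,0,0,0,0,0,0,0.1,0,0,0,0,0,0,0.12,0,-0.1,0,0,0,0,0.12,0,-0.25,0,0,0,0,0.12,0,-0.42,0,0,0,0,0.27,0.1,-0.5,0,0,0,0,0.42,0.2,-0.5,0,0,0,0,0.5,0.3,-0.5,0,0,0,0,0.5,0.3,-0.5,0,0,0])

```text
time_s: 15.6
position: [0.395, -0.111, 0.2187]
tool_rot: [[-0.872, 0.49, 0.003], [0.49, 0.872, -0.001], [-0.003, 0.001, -1.0]]
ft_force: [0.1, -0.5, 0.2]
grip_width: -0.0002
```

Run:
```python
from plan import *
s,p,Rm=cur(); print(p.round(4),np.round(s['ft_force'],1),s['time_s'])
im,_=snap('top','t8.png'); cv2.imwrite('pics/t8z.png',cv2.resize(im[125:305,240:450],None,fx=3.3,fy=3.3,interpolation=cv2.INTER_CUBIC))
im,_=snap('scene','s8.png'); cv2.imwrite('pics/s8z.png',cv2.resize(im[195:345,120:400],None,fx=2.8,fy=2.8,interpolation=cv2.INTER_CUBIC))
```

```text
[ 0.395  -0.111   0.2187] [ 0.1 -0.5  0.2] 15.6
```

View pics/t8z.png

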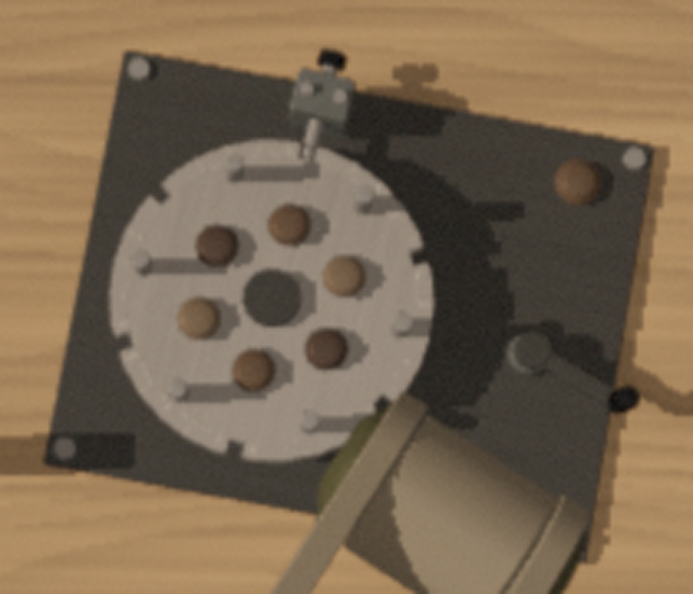

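View pics/s8z.png

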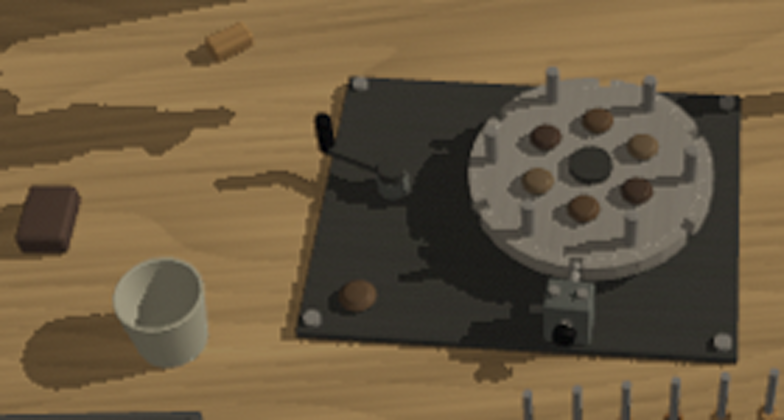

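```bash
python3 - <<'E'
from plan import *
cal=imaging.get_calibration('top')
u=lambda a:[240+(a[0]+.5)/3.3-.5,125+(a[1]+.5)/3.3-.5]
G=at_z(cal,u((624,396)),.084)[:2]; d=G-PV; print(G,np.hypot(*d),np.arctan2(d[1],d[0])+2*np.pi-np.pi+np.radians(9.58))
for p in [(235,165),(141,260),(178,387)]:
    q=at_z(cal,u(p),.104)[:2]-C; print(np.degrees(np.arctan2(q[1],q[0]))+9.58,np.hypot(*q))
E
python3 -c "
from rig import close_job
print(close_job())"
```

```text
[ 0.49853998 -0.27111591] 0.07142266594612785 1.1940918944012615
26.475983841014248 0.09703599057304527
86.51588278888995 0.0977786399859492
145.8244848743085 0.09677498531054542
the job is handed in; nothing more can be done
None
```

The table is indexed and locked: the plunger sits in the next notch and the clamp lever is against its stop. I handed the job in at about 15.7 s; it gives no verdict.

- **Indexing:** I pushed one peg counter-clockwise with shut fingers, slowing to about 4 mm/s near the seat, until the table stopped dead. I then held the peg at about 15 N for over half a second. The highest reading was about 16 N.
- **Clamping:** I swung the lever until it stopped moving and the force rose to about 12 N. Then I backed off and raised the arm clear.

**Last checks:**
- **Plunger:** it shows in the notch, with its tail knob drawn in.
- **Table:** its angle is about -0.06 rad, inside the ±0.13 allowed. That comes from three pegs read in the top picture, at -0.062, -0.061 and -0.073 rad.
- **Lever:** its angle is about 1.19 rad of 1.2.
- **Robot:** wrist force is about zero, so the arm is touching nothing.
- **Bystanders:** the wedge, slab, tub and pebble look unmoved by eye. I did not re-check the jar, chisel and brush, but the arm never went near them.

The lever radius came out at 71 mm in the last picture against the 75 mm given, about twice the 2 mm calibration error, but I don't think it affects the result. No other check failed or disagreed.

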